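# Uncap the argon nozzle whose thread hand is unknown

### The job

Swing the hood door of the steel argon bay wide open, about a right angle or more, and take the round brass cap off the gas nozzle inside. Nobody remembers whether this cylinder has a right-hand or a left-hand thread, so try loosening the cap both ways, turn it about a quarter turn the way that gives, then lift it straight off. Finish while still holding the cap in the gripper, still, at least 7 cm higher than it sat, with the hood left open; leave the corkscrew, stopper, funnel, wine bottle and steel bowl undisturbed.

Things in the scene. Friction and masses are not known exactly. Their poses are not given: they have to be found in the camera images.
- bay: Argon bay fixed to the counter: open-topped steel housing 190 x 190 mm, walls 115 mm high on its -x, +x and -y sides. Origin on the counter, on the vertical axis of nozzle and cap, mid-housing; z up; it may be turned about z. A steel column 150 mm high (gauge to 161 mm) stands at its x 140 to 240 mm. Upright in it, clamped: a gas cylinder, radius 40 mm, shoulder 97 mm high, nozzle top 134 mm high.
- hood (a joint): Hinge angle of the hood door, rad: 0 shut, grows to 1.9 as it opens; may start ajar. Steel roof 196 x 200 mm (150 to 155 mm high, 10 mm above the cap) with a panel down the bay's +y side and 34 mm skirts on the other free edges. Opening turns it clockwise seen from above, the handle going from the bay's -x side round past its +y side. It stays where it is left (friction 0.12 N m).
- hood_handle (a point): Grip point on the hood's handle, an upright plain round steel post 16 mm across rising 44 mm from the roof to 199 mm above the counter. This point is on its axis, 180 mm above the counter, 25 mm above the roof, 173 mm from the hinge axis. The post can turn between the fingers.
- hood_hinge (a point): Point on the hood's upright hinge axis at the bay's back left corner (bay x 95, y 100 mm), at the height of the handle's grip point.
- cap: The cap's frame: origin at the centre of its underside (106 mm above the counter when seated), z up, x axis along the bay's x axis within 3 degrees when tight. Loosening is counter-clockwise from above for a right-hand thread, clockwise for a left-hand one; the hand differs from run to run and cannot be seen. The wrong way it stops hard within 15 degrees.
- cap_center (a point): Centre of the loose knurled round brass cap, 48 mm across, 34 mm high, about 120 g, hollow below over 28 mm; 123 mm above the counter when seated. It turns at one height with little resistance (under 0.3 N m) the loosening way, to a stop past 105 degrees. Turned 55 to 100 degrees it lifts straight off; turned less, it is held fast after about 2 mm of lift.
- corkscrew: Bystander: silver-handled corkscrew lying on the counter, 100 mm handle along its y, worm along +x, 85 mm long. Origin under the handle.
- stopper: Bystander: ivory-toned celluloid bottle stopper standing on the counter, 42 mm across, 48 mm high; origin under its centre.
- funnel: Bystander: copper wine funnel standing mouth down, 90 mm across, 95 mm high; origin under its centre.
- wine: Bystander: full green wine bottle, 74 mm across, 240 mm high; origin under its centre.
- cup: Bystander: shallow steel tasting bowl, 84 mm across, 30 mm high; origin under its centre.

How it is judged (in metres and radians):
On the way, in this order (a step that is already met when the one before it is completed fails the run):
1. the hood door is swung open beyond 75 degrees, the cap still seated (value of joint hood above 1.3 rad and height (world z) of cap_center below 0.13 m and angle between the x axis of cap and the x axis of bay, either way round below 0.6 rad), for 0.2 s.
2. the cap is turned loose by more than 40 degrees while still down on the nozzle (angle between the x axis of cap and the x axis of bay, either way round above 0.7 rad and z of cap_center in the frame of bay below 0.13 m), for 0.1 s.
At the end, for the whole second after the job is handed in: The cap is gripped by the fingers (over 1 N), at rest (under 50 mm/s), its centre at least 60 mm above where it sat (over 183 mm above the counter), not touching the bay, with the hood still open by more than 1.2 rad (height (world z) of cap_center above 0.183 m and contact force between cap and the fingers above 1 N and contact force between cap and bay below 0.2 N and linear speed of cap below 0.05 m/s and value of joint hood above 1.2 rad); the arm keeps its last pose, push and grip.
It fails at once if a bystander is knocked over or shifted by more than 30 mm (distance of any of corkscrew, stopper, funnel, wine, cup from where it was at the start of the episode above 0.03 m or angle between wine's own z axis and vertical above 0.5 rad or angle between any of stopper, funnel's own z axis and vertical above 0.6 rad).
It also fails if it takes over 64 s, if anything falls off the work surface, if the arm or the gripper's body presses on something with over 40 N, if the wrist force passes 120 N, or if a joint passes its speed limit or range.

### The arm

A 6-joint arm with a two-finger parallel gripper is mounted at the origin on the work surface. World frame = base frame: x ahead of the robot, y to its left, z up, the work surface at z = 0. Lengths are in mm, angles in rad, forces in N, time in s.
With the tool pointing down it reaches from about 400 to 925 mm from the base axis. Payload 12.5 kg.
Tool frame: the origin (TCP) lies at the centre of the arm's flange, where the gripper is bolted on; the fingertips stand 190 mm ahead of it and the grasp point (between the pads) lies 171 mm ahead of it; z points along the fingers, y is the line along which they close (so a half turn about z gives the same grasp; the last joint's range is limited). The gripper opens to 95 mm and grips with 3 to 60 N. Pads are 20 mm wide; open, the fingers measure 119 mm over their backs; the gripper's body (75 mm by 180 mm) begins 59 mm behind the grasp point.
Start: joints at [1.044, 0.491, 1.559, -0, 1.092, -0.106], TCP at [255.284, 570.487, 404.761] pointing down, gripper open.
Joint ranges: [-3.1, 3.1], [-0.84, 2.19], [0.05, 2.79], [-1.13, 4.28], [0.06, 2.93], [-2.69, 2.69]. Speed limits (rad/s): [2.22, 2.22, 2.79, 3.14, 3.14, 3.14].

### API

Orientations are given as a unit quaternion [w, x, y, z].
In Python, from workcell import observe, snapshot, camera_model, finish_job gives the robot as it stands.
- The arm moves only by the tool play_rows, never from a script. Its argument "motion" is text: rows parted by semicolons, each of 7 numbers parted by spaces: the shift along the tool's x, y, z in units of 50 mm (1.0 is 50 mm), then the turn, a rotation vector about the tool's x, y, z in units of 0.08 rad (1.0 is 0.08 rad), then the opening, from 0 (shut) to 1 (fully open). In form: tx ty tz wx wy wz claw; .... A call has 1 to 5 rows; each row shifts and turns the commanded pose from where the row before left it, along the tool's axes as they then stand; what a row does not reach is not made up. A row lasts 1/10 s, in which the tool goes at most 50 mm and 8.59 degrees, less where a joint would pass 70% of its speed; a pose out of reach is approached as far as the arm can. A call with a number of a shift or a turn outside -1 to 1 is refused whole. A call with a gripper value outside its range is refused whole. The fingers move at their own pace and stop on an object; "force" is the grip in N (left out, the last holds). Time passes only in rows, so rows that do not move let the fingers close. It gives the time, the measured TCP pose, the force, the opening and the grip force at its end, in the units of the state.
- observe(): the state, without advancing time (a new reading comes with each control period).
- snapshot(name): name is "scene" or "top"; returns the picture (384x512x3 uint8, red, green, blue); there is no depth.
- camera_model(name): a dict with "mtx" (3x3 intrinsics, pixels), "k1" (the pictures are not rectified: a ray, as slopes to the right and down, at radius r is drawn at 1 + k1 r^2 times it, then the intrinsics apply), "R" (3x3) and "t" (3): a world point X has camera coordinates R X + t. Camera axes: x right, y down, z forward; pixel columns grow to the right and rows downward; lengths in mm; the calibration is good to about 2 mm. A picture is of the moment at which its call begins. camera_model takes no time and is no camera call.
- finish_job(): hands the job in; it is judged then, once.
The state is a dict: "time": time; "joints": joint angles; "qd": joint speeds; "effort": joint torques, N m; "ee_pos": TCP position; "ee_rot": TCP orientation; "contact_force": force on the tool from outside, world axes, zero at the start; "torque": the same for the moment, N m; "finger_gap": opening from 0.0 (shut) to 1.0 (fully open); "finger_force": force on a finger pad.
Only numpy, scipy, OpenCV 4.12 (cv2) and the standard library are available. Lean on these libraries where they do the work, as an engineer would, in place of code of your own. Each camera call takes 0.05 s, during which the arm holds its last target. There are 200 camera calls.

## Working session

There is one attempt and no reset: what is moved stays moved. The work goes in short steps, Python scripts to look and compute and a tool call to move; the robot and the scene stay as the last step left them, time stands still between calls to the robot, and variables do not carry over. Pictures are saved under pics/ and viewed, at most 10 in all, crops included, and the job is handed in when it is done.

Besides the shell and the picture viewer there is one more tool, called as a command line: name --argument value ..., lists and objects as JSON in quotes. play_rows: Moves the arm, as the interface text tells. Shifts and turns lie within -1 to 1; 1 stands for 50 mm of shift or 0.08 rad of turn. Its arguments: {"type":"object","properties":{"motion":{"type":"string"},"force":{"type":"number"}},"required":["motion"]}

```bash
mkdir -p pics; python3 - <<'E'
from workcell import *
import cv2
for n in("scene","top"):
    im=snapshot(n); cv2.imwrite(f"pics/{n}0.png",cv2.resize(im[:,:,::-1],(800,600),interpolation=cv2.INTER_CUBIC))
    print(camera_model(n))
print(observe())
E
```

```text
{'mtx': array([[463.45817295,   0.        , 262.55802731],
       [  0.        , 463.45817295, 189.36800726],
       [  0.        ,   0.        ,   1.        ]]), 'k1': -0.1712992886672474, 'R': array([[ 0.01572418,  0.99983756, -0.0088095 ],
       [ 0.54832812, -0.01599033, -0.83611039],
       [-0.83611544,  0.00831666, -0.54849048]]), 't': array([   7.51800825, -177.36983359, 1776.24042081])}
{'mtx': array([[452.84846204,   0.        , 250.35158012],
       [  0.        , 452.84846204, 189.31312394],
       [  0.        ,   0.        ,   1.        ]]), 'k1': -0.08780972172455881, 'R': array([[ 0.02141538, -0.99976842,  0.0021179 ],
       [-0.97957212, -0.02140634, -0.19995057],
       [ 0.1999496 ,  0.00220739, -0.9798037 ]]), 't': array([ -23.65043006,  559.9279938 , 1202.2364584 ])}
{'time': 0.1, 'joints': array([ 1.04440400e+00,  4.91523228e-01,  1.55937483e+00, -3.13485482e-06,
        1.09175024e+00, -1.05609695e-01]), 'qd': array([ 0.00046112, -0.00100087, -0.0009132 ,  0.00192385, -0.00045356,
        0.00107134]), 'effort': array([ 1.59478237e-03, -6.13624620e+01, -2.58604574e+01,  6.93390286e-02,
        4.69871261e-02,  3.91599986e-05]), 'ee_pos': array([255.27091409, 570.46887299, 404.20992525]), 'ee_rot': array([-1.62708129e-04,  2.08841868e-01,  9.77949281e-01, -5.02118406e-04]), 'contact_force': array([-0.07988758,  0.21942783, -0.08496983]), 'torque': array([ 0.02576095, -0.01288673, -0.03125433]), 'finger_force': 0.0, 'finger_gap': 1.0028974624815623}
```

View pics/top0.png

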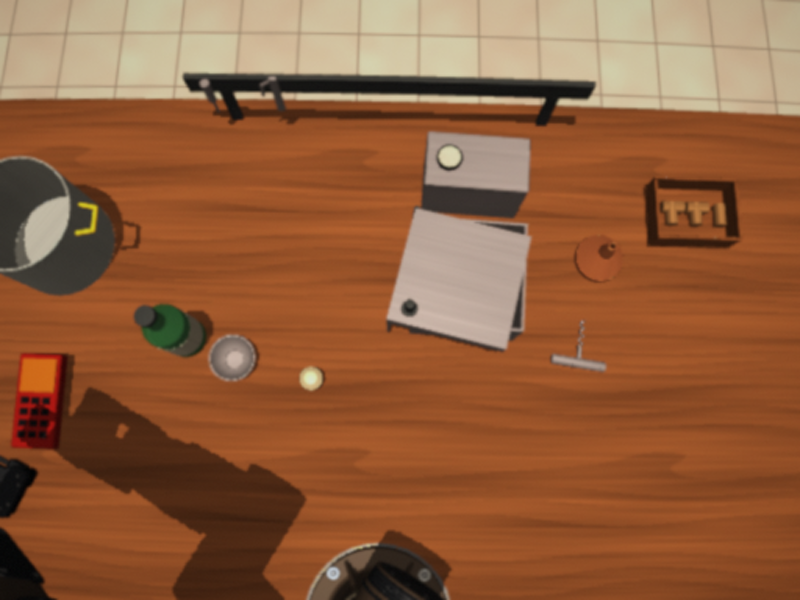

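View pics/scene0.png

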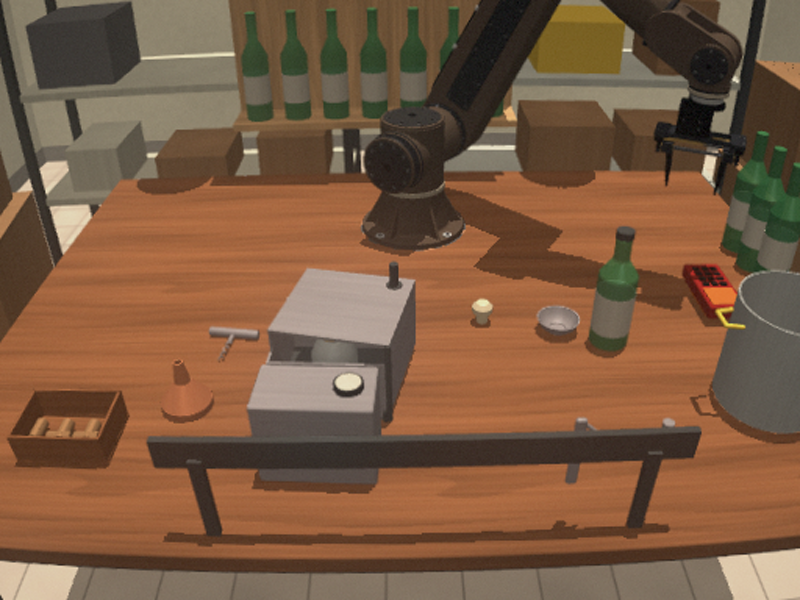

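The top view shows the bay at about (465,280), with the hood slightly ajar, the handle post at (409,307), the hinge corner near (418,212) and the column at (477,160). I'll crop in closer.

```bash
python3 - <<'E'
import cv2
im=cv2.imread("pics/top0.png")
# 800x600 view -> crop x370-550,y115-355
c=im[115:355,370:560]; cv2.imwrite("pics/c0.png",cv2.resize(c,None,fx=2.5,fy=2.5,interpolation=cv2.INTER_CUBIC))
E
cat > h.py <<'E'
import numpy as np, cv2
from workcell import *
def ray(n,u,v,z,s=1.5625):
    m=camera_model(n);d=np.array([m['k1'],0,0,0,0.])
    p=np.array([[[(u+.5)/s-.5,(v+.5)/s-.5]]])
    q=cv2.undistortPoints(p,m['mtx'],d)[0,0]
    D=m['R'].T@np.r_[q,1];C=-m['R'].T@m['t']
    return C+D*(z-C[2])/D[2]
def proj(n,X,s=1.5625):
    m=camera_model(n);d=np.array([m['k1'],0,0,0,0.])
    return (cv2.projectPoints(np.atleast_2d(np.array(X,float)),cv2.Rodrigues(m['R'])[0],m['t'],m['mtx'],d)[0][:,0]+.5)*s-.5
E
```

```text
(no output)
```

View pics/c0.png

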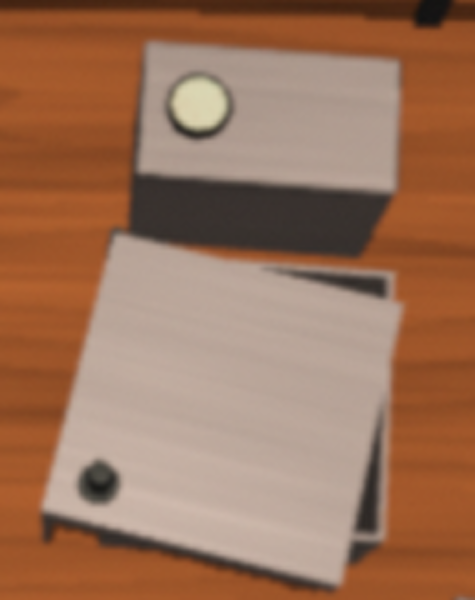

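The crop shows the column top corners at (146,42), (400,60), (395,192) and (137,174). The roof corners are at (115,232), (403,303), (338,587) and (45,512). The post top is about (100,475), and the housing right corners are (395,272) and (385,542).

```bash
cat > fit.py <<'E'
from h import *
f=lambda u,v,z: ray("top",u/2.5+370,v/2.5+115,z)[:2]
col=[f(*p,150) for p in[(146,42),(400,60),(395,192),(137,174)]]
roof=[f(*p,155) for p in[(115,232),(403,303),(338,587),(45,512)]]
hs=[f(*p,115) for p in[(395,272),(385,542)]]
hd=f(100,474,199)
def ang(a,b): return np.degrees(np.arctan2(*(b-a)[::-1]))
np.set_printoptions(precision=1,suppress=True)
print(np.array(col),np.array(roof),np.array(hs),hd)
print("col y-edge",ang(col[1],col[0])-90,ang(col[2],col[3])-90,"x-edge",ang(col[3],col[0]),ang(col[2],col[1]),np.linalg.norm(col[0]-col[1]),np.linalg.norm(col[3]-col[0]))
print("hs",ang(hs[1],hs[0]),np.linalg.norm(hs[1]-hs[0]))
print("roof",ang(roof[1],roof[0])-90,ang(roof[2],roof[3])-90,ang(roof[3],roof[0]),ang(roof[2],roof[1]),[np.linalg.norm(roof[i]-roof[i-1]) for i in range(4)])
for k in ["corkscrew 578 362","stopper 311 378","funnel 598 262","wine 183 335","cup 232 358"]:
    n,u,v=k.split();print(n,ray("top",float(u),float(v),20))
E
python3 fit.py
```

```text
[[ 833.6  -69.6]
 [ 825.  -246.4]
 [ 727.8 -240.6]
 [ 736.2  -64.4]] [[ 692.7  -49.8]
 [ 647.6 -243.4]
 [ 455.6 -197.5]
 [ 500.7   -7. ]] [[ 681.8 -246.3]
 [ 491.9 -236.1]] [518.2 -41.3]
col y-edge -2.781555542285801 -2.7490747938192754 x-edge -3.080047320343607 -3.402423117555344 177.01410944856144 97.4542022773112
hs -3.0834160737426086 190.2191837736655
roof -13.114604177838416 -13.326884101002378 -12.574693320685256 -13.42630254784857 [np.float64(196.66003723749853), np.float64(198.76573927829313), np.float64(197.37980958190855), np.float64(195.84016662132083)]
corkscrew [ 453.3 -351.8   20. ]
stopper [414.7 129.6  20. ]
funnel [ 641.1 -395.4   20. ]
wine [487.  367.3  20. ]
cup [447.2 274.3  20. ]
```

play_rows --motion "-0.65 -0.6 -0.1 0 0 0 1; -0.65 -0.6 -0.1 0 0 0 1; -0.65 -0.6 -0.1 0 0 0 1; -0.65 -0.6 -0.1 0 0 0 1; -0.65 -0.6 -0.1 0 0 0 1" --force 20

```text
time: 0.6
ee_pos: [342.6, 365.6, 429.7]
ee_rot: [-0.0, 0.209, 0.978, -0.0]
contact_force: [0.5, 0.0, 0.0]
finger_gap: 1.001
finger_force: 0.0
```

play_rows --motion "-0.65 -0.6 0 0 0 0 1; -0.65 -0.6 0 0 0 0 1; -0.65 -0.6 0 0 0 0 1; -0.65 -0.6 0 0 0 0 1; -0.65 -0.6 0 0 0 0 1"

```text
time: 1.1
ee_pos: [429.7, 162.2, 429.7]
ee_rot: [0.0, 0.209, 0.978, 0.0]
contact_force: [1.2, 1.5, -0.3]
finger_gap: 0.999
finger_force: 0.0
```

play_rows --motion "-0.65 -0.6 0 0 0 0 1; -0.65 -0.6 0 0 0 0 1; -0.65 -0.6 0 0 0 0 1; -0.65 -0.6 0 0 0 0 1; 0 0 0 0 0 0 1"

```text
time: 1.6
ee_pos: [500.5, -2.5, 429.3]
ee_rot: [0.0, 0.211, 0.978, -0.0]
contact_force: [0.0, 0.4, 0.7]
finger_gap: 1.002
finger_force: 0.0
```

play_rows --motion "-0.64 -0.56 0 0 0 0 1; 0 0 0.5 0 0 0 1; 0 0 0.5 0 0 0 1; 0 0 0.56 0 0 0 1; 0 0 0 0 0 0 1"

```text
time: 2.1
ee_pos: [516.2, -36.9, 349.0]
ee_rot: [-0.003, 0.209, 0.978, 0.0]
contact_force: [-0.8, 0.5, 0.4]
finger_gap: 1.005
finger_force: 0.0
```

play_rows --motion "0 0 0 0 0 0 0; 0 0 0 0 0 0 0; 0 0 0 0 0 0 0; 0 0 0 0 0 0 0; 0 0 0 0 0 0 0" --force 20

```text
time: 2.6
ee_pos: [516.8, -37.3, 352.3]
ee_rot: [0.0, 0.209, 0.978, 0.0]
contact_force: [-0.5, 0.3, -0.0]
finger_gap: 0.635
finger_force: 0.0
```

play_rows --motion "0 0 0 0 0 0 0; 0 0 0 0 0 0 0; 0 0 0 0 0 0 0; 0 0 0 0 0 0 0; 0 0 0 0 0 0 0"

```text
time: 3.1
ee_pos: [516.8, -37.4, 351.7]
ee_rot: [-0.0, 0.209, 0.978, 0.0]
contact_force: [-1.2, -3.1, 0.0]
finger_gap: 0.213
finger_force: 2.4
```

play_rows --motion "0 0 0 0 0 0 0; 0 0 0 0 0 0 0; 0 0 0 0 0 0 0; 0 0 0 0 0 0 0; 0 0 0 0 0 0 0"

```text
time: 3.6
ee_pos: [516.7, -37.4, 351.7]
ee_rot: [-0.0, 0.209, 0.978, 0.0]
contact_force: [-2.0, -0.9, 0.2]
finger_gap: 0.163
finger_force: 20.0
```

```bash
python3 - <<'E'
from h import *
o=observe();print(o['ee_pos'],o['ee_rot'],o['finger_gap'],o['finger_force'],o['contact_force'])
H=np.array([692,-51.]);w,x,y,z=o['ee_rot'];tx=np.array([x*x-y*y,2*x*y]);ty=np.array([2*x*y,y*y-x*x]);p=o['ee_pos'][:2]
r=p-H;R=np.hypot(*r);a=np.arctan2(r[1],r[0]);print(R,a)
# 18 rows of swing, total 1.5 rad
c=[H+R*np.array([np.cos(a-t),np.sin(a-t)]) for t in np.linspace(0,1.5,21)]
for i in range(20):
    d=(c[i+1]-c[i])/50;print(f"{d@tx:.2f} {d@ty:.2f} 0 0 0 0 0;",end="\n" if i%5==4 else " ")
E
```

```text
[516.72458959 -37.36506152 351.66524721] [-1.67947230e-04  2.08848614e-01  9.77947968e-01  1.39918699e-05] 0.16331160864258326 20.00003546476364 [-2.04732522 -0.92894012  0.19118348]
175.80495170125172 3.0639574972791577
0.08 0.25 0 0 0 0 0; 0.06 0.26 0 0 0 0 0; 0.04 0.26 0 0 0 0 0; 0.02 0.26 0 0 0 0 0; 0.00 0.26 0 0 0 0 0;
-0.02 0.26 0 0 0 0 0; -0.04 0.26 0 0 0 0 0; -0.06 0.26 0 0 0 0 0; -0.08 0.25 0 0 0 0 0; -0.10 0.25 0 0 0 0 0;
-0.11 0.24 0 0 0 0 0; -0.13 0.23 0 0 0 0 0; -0.15 0.22 0 0 0 0 0; -0.16 0.21 0 0 0 0 0; -0.18 0.19 0 0 0 0 0;
-0.19 0.18 0 0 0 0 0; -0.21 0.17 0 0 0 0 0; -0.22 0.15 0 0 0 0 0; -0.23 0.13 0 0 0 0 0; -0.24 0.12 0 0 0 0 0;
```

play_rows --motion "0.08 0.25 0 0 0 0 0; 0.06 0.26 0 0 0 0 0; 0.04 0.26 0 0 0 0 0; 0.02 0.26 0 0 0 0 0; 0 0.26 0 0 0 0 0"

```text
time: 4.1
ee_pos: [534.3, 26.5, 351.5]
ee_rot: [-0.0, 0.209, 0.978, 0.0]
contact_force: [-1.9, -1.2, -3.3]
finger_gap: 0.164
finger_force: 20.0
```

play_rows --motion "-0.02 0.26 0 0 0 0 0; -0.04 0.26 0 0 0 0 0; -0.06 0.26 0 0 0 0 0; -0.08 0.25 0 0 0 0 0; -0.1 0.25 0 0 0 0 0"

```text
time: 4.6
ee_pos: [574.6, 78.7, 351.6]
ee_rot: [-0.0, 0.209, 0.978, 0.0]
contact_force: [-1.8, -1.3, -5.7]
finger_gap: 0.162
finger_force: 20.0
```

Forces are small, so I'll continue the swing.

play_rows --motion "-0.11 0.24 0 0 0 0 0; -0.13 0.23 0 0 0 0 0; -0.15 0.22 0 0 0 0 0; -0.16 0.21 0 0 0 0 0; -0.18 0.19 0 0 0 0 0"

```text
time: 5.1
ee_pos: [630.4, 113.3, 351.6]
ee_rot: [-0.0, 0.209, 0.978, -0.0]
contact_force: [-2.4, -1.9, -5.8]
finger_gap: 0.167
finger_force: 20.0
```

play_rows --motion "-0.19 0.18 0 0 0 0 0; -0.21 0.17 0 0 0 0 0; -0.22 0.15 0 0 0 0 0; -0.23 0.13 0 0 0 0 0; -0.24 0.12 0 0 0 0 0"

```text
time: 5.6
ee_pos: [695.5, 124.5, 351.6]
ee_rot: [-0.0, 0.209, 0.978, -0.001]
contact_force: [-1.7, -9.9, -3.7]
finger_gap: 0.168
finger_force: 20.0
```

play_rows --motion "0 0 0 0 0 0 0; 0 0 0 0 0 0 0; 0 0 0 0 0 0 0.5; 0 0 0 0 0 0 0.5; 0 0 0 0 0 0 0.5"

```text
time: 6.1
ee_pos: [694.6, 125.1, 352.3]
ee_rot: [0.0, 0.209, 0.978, 0.0]
contact_force: [0.9, -0.1, 0.4]
finger_gap: 0.358
finger_force: 0.0
```

```bash
python3 - <<'E'
from h import *
im=snapshot("top");cv2.imwrite("pics/t1.png",cv2.resize(im[:,:,::-1],(800,600),interpolation=cv2.INTER_CUBIC))
o=observe();print(o['ee_pos'],o['finger_gap'],o['contact_force'])
print(proj("top",[[592,-146,140],[592,-146,106]]))
E
```

```text
[694.50393835 125.01998769 352.21609595] 0.40262325050477904 [-0.3626913   0.39292277  0.4522735 ]
[[472.26456166 269.29616895]
 [470.0178104  273.97690839]]
```

View pics/t1.png

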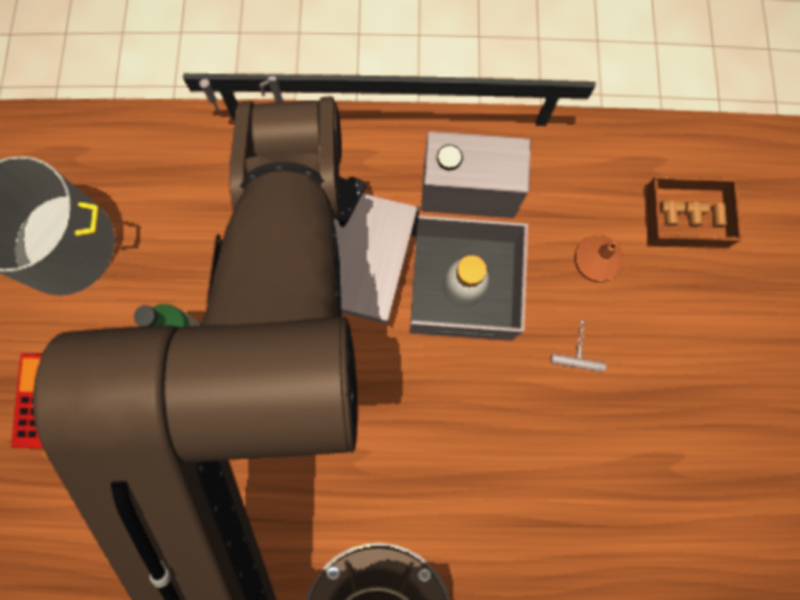

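The cap sits at (472,269), exactly where I predicted. The hood is wide open and the bystanders haven't moved. Next I'll rise off the post, move over the cap and turn the wrist to mid-range.

play_rows --motion "0 0 0 0 0 0 0.6; 0 0 -0.5 0 0 0 0.7; 0 0 -0.7 0 0 0 1; 0 0 -0.5 0 0 0 1; 0 0 0 0 0 0 1"

```text
time: 6.65
ee_pos: [694.4, 124.8, 441.0]
ee_rot: [0.003, 0.209, 0.978, 0.001]
contact_force: [0.5, 0.5, 0.8]
finger_gap: 0.82
finger_force: 0.0
```

play_rows --motion "-0.07 -0.9 0 0 0 0 1; -0.07 -0.9 0 0 0 0 1; -0.07 -0.9 0 0 0 0 1; -0.07 -0.9 0 0 0 0 1; -0.07 -0.9 0 0 0 0 1"

```text
time: 7.15
ee_pos: [617.6, -89.2, 436.0]
ee_rot: [-0.0, 0.209, 0.978, 0.0]
contact_force: [-0.6, -0.6, 0.7]
finger_gap: 0.999
finger_force: 0.0
```

play_rows --motion "0 -0.9 0 0 0 0 1; 0 -0.38 0 0 0 0 1; 0 0 0 0 0 1 1; 0 0 0 0 0 1 1; 0 0 0 0 0 1 1"

```text
time: 7.65
ee_pos: [592.2, -146.5, 436.0]
ee_rot: [-0.0, 0.326, 0.945, 0.0]
contact_force: [0.4, -0.1, 0.3]
finger_gap: 0.999
finger_force: 0.0
```

play_rows --motion "0 0 0 0 0 1 1; 0 0 0 0 0 1 1; 0 0 0 0 0 1 1; 0 0 0 0 0 1 1; 0 0 0 0 0 1 1"

```text
time: 8.15
ee_pos: [592.3, -146.2, 435.9]
ee_rot: [-0.001, 0.507, 0.862, -0.0]
contact_force: [-0.3, -0.2, 0.2]
finger_gap: 1.001
finger_force: 0.0
```

play_rows --motion "0 0 0 0 0 1 1; 0 0 0 0 0 1 1; 0 0 0 0 0 1 1; 0 0 0 0 0 1 1; 0 0 0 0 0 1 1"

```text
time: 8.65
ee_pos: [592.3, -146.2, 435.9]
ee_rot: [-0.0, 0.668, 0.744, -0.0]
contact_force: [0.4, 0.4, 0.8]
finger_gap: 0.997
finger_force: 0.0
```

play_rows --motion "0 0 0 0 0 1 1; 0 0 0 0 0 1 1; 0 0 0 0 0 1 1; 0 0 0 0 0 1 1; 0 0 0 0 0 0 1"

```text
time: 9.15
ee_pos: [592.3, -146.2, 436.0]
ee_rot: [-0.0, 0.778, 0.629, -0.0]
contact_force: [-0.3, -0.3, -0.6]
finger_gap: 0.997
finger_force: 0.0
```

```bash
cat > e.py <<'E'
from h import *
np.set_printoptions(precision=3,suppress=True)
o=observe();w,x,y,z=o['ee_rot'];tx=np.array([x*x-y*y,2*x*y]);ty=np.array([2*x*y,y*y-x*x])
d=(np.array([592,-146])-o['ee_pos'][:2])/50
print(o['time'],o['ee_pos'],o['ee_rot'],o['joints'],"units to cap",d@tx,d@ty,"yaw",np.degrees(np.arctan2(ty[1],ty[0])),o['contact_force'],o['torque'],o['finger_gap'],o['finger_force'])
E
python3 e.py
```

```text
9.15 [ 592.345 -146.18   436.006] [-0.     0.778  0.629 -0.   ] [-0.35   0.441  1.557  0.     1.144 -0.139] units to cap 0.0020636806020304017 -0.00750255030318182 yaw -12.09680973216226 [-0.3   -0.259 -0.572] [-0.103  0.086  0.024] 0.9974093266699331 0.0
```

play_rows --motion "0 0 0.7 0 0 0 1; 0 0 0.7 0 0 0 1; 0 0 0.7 0 0 0 1; 0 0 0.5 0 0 0 1; 0 0 0.2 0 0 0 1"

```text
time: 9.65
ee_pos: [592.0, -146.1, 294.0]
ee_rot: [-0.002, 0.777, 0.63, -0.001]
contact_force: [-0.3, 0.7, -0.2]
finger_gap: 1.001
finger_force: 0.0
```

play_rows --motion "0 0 0 0 0 0 0; 0 0 0 0 0 0 0; 0 0 0 0 0 0 0; 0 0 0 0 0 0 0; 0 0 0 0 0 0 0" --force 30

```text
time: 10.15
ee_pos: [592.4, -146.2, 297.5]
ee_rot: [0.001, 0.777, 0.629, 0.0]
contact_force: [-0.1, 0.0, -0.1]
finger_gap: 0.635
finger_force: 0.0
```

play_rows --motion "0 0 0 0 0 0 0; 0 0 0 0 0 0 0; 0 0 0 0 0 0 0; 0 0 0 0 0 0 0; 0 0 0 0 0 0 0"

```text
time: 10.65
ee_pos: [592.5, -146.3, 297.0]
ee_rot: [0.0, 0.777, 0.629, 0.0]
contact_force: [-0.0, -0.3, 4.2]
finger_gap: 0.505
finger_force: 30.0
```

```bash
python3 e.py
```

```text
10.65 [ 592.507 -146.279  297.014] [0.    0.777 0.629 0.   ] [-0.35   0.592  1.703  0.     0.845 -0.14 ] units to cap 0.0033501336495727484 -0.011081830673542391 yaw -12.032255719811173 [-0.02  -0.255  4.237] [-0.058  0.044  0.022] 0.5051932463264261 30.000861240550876
```

play_rows --motion "0 0 0 0 0 -0.5 0; 0 0 0 0 0 -0.5 0; 0 0 0 0 0 -0.5 0; 0 0 0 0 0 -0.5 0; 0 0 0 0 0 0 0"

```text
time: 11.15
ee_pos: [592.6, -146.4, 297.0]
ee_rot: [0.0, 0.725, 0.689, 0.0]
contact_force: [1.0, -0.1, 4.9]
finger_gap: 0.504
finger_force: 30.0
```

```bash
python3 e.py
```

```text
11.15 [ 592.576 -146.379  296.971] [0.    0.725 0.689 0.   ] [-0.35   0.592  1.703  0.001  0.845 -0.3  ] units to cap 0.006985830672874851 -0.011886807542897617 yaw -2.8957231205832388 [ 1.044 -0.108  4.946] [ 0.01  -0.143 -0.514] 0.5044769521646709 30.00010429881513
```

Resisting torque of 0.51 N m is above 0.3, so that way is against the stop. I'll try clockwise.

play_rows --motion "0 0 0 0 0 0.6 0; 0 0 0 0 0 0.8 0; 0 0 0 0 0 0.8 0; 0 0 0 0 0 0.8 0; 0 0 0 0 0 0.8 0"

```text
time: 11.65
ee_pos: [592.6, -146.0, 297.0]
ee_rot: [0.0, 0.821, 0.57, 0.0]
contact_force: [1.5, 1.7, 4.7]
finger_gap: 0.501
finger_force: 30.0
```

```bash
python3 e.py
```

```text
11.65 [ 592.6   -146.012  296.996] [0.    0.821 0.57  0.   ] [-0.35   0.592  1.703  0.     0.845  0.007] units to cap -0.003980602425535942 -0.011328257541378034 yaw -20.470053834587567 [1.458 1.74  4.697] [ 0.308 -0.294  0.124] 0.50094048583575 29.999093329533935
```

play_rows --motion "0 0 0 0 0 0.8 0; 0 0 0 0 0 0.8 0; 0 0 0 0 0 0 0"

```text
time: 11.95
ee_pos: [592.7, -146.1, 297.0]
ee_rot: [0.0, 0.856, 0.517, 0.0]
contact_force: [2.1, 1.5, 5.2]
finger_gap: 0.502
finger_force: 30.0
```

```bash
python3 e.py
```

```text
11.95 [ 592.687 -146.121  297.001] [0.    0.856 0.517 0.   ] [-0.35   0.592  1.703  0.     0.845  0.133] units to cap -0.004245243340087221 -0.013283358682493081 yaw -27.705314757724203 [2.128 1.47  5.237] [ 0.065 -0.422 -0.103] 0.5020775963850778 30.0014781486243
```

Clockwise gives (left-hand thread), about 20° so far. I'll turn another 57°.

play_rows --motion "0 0 0 0 0 0.8 0; 0 0 0 0 0 0.8 0; 0 0 0 0 0 0.8 0; 0 0 0 0 0 0.8 0; 0 0 0 0 0 0.8 0"

```text
time: 12.45
ee_pos: [592.6, -146.3, 297.0]
ee_rot: [0.0, 0.927, 0.375, 0.0]
contact_force: [0.5, 0.6, 6.0]
finger_gap: 0.5
finger_force: 30.0
```

play_rows --motion "0 0 0 0 0 0.8 0; 0 0 0 0 0 0.8 0; 0 0 0 0 0 0.8 0; 0 0 0 0 0 0.8 0; 0 0 0 0 0 0.8 0"

```text
time: 12.95
ee_pos: [592.7, -146.1, 297.0]
ee_rot: [0.0, 0.975, 0.222, 0.001]
contact_force: [3.3, 1.5, 3.8]
finger_gap: 0.501
finger_force: 30.0
```

```bash
python3 e.py
```

```text
12.95 [ 592.694 -146.134  297.009] [0.    0.975 0.222 0.001] [-0.35   0.592  1.703  0.     0.845  0.773] units to cap -0.011339920004562876 -0.008427929784049198 yaw -64.32309454673877 [3.345 1.481 3.839] [ 0.202 -0.414  0.267] 0.5012907648534838 29.999162647873163
```

play_rows --motion "0 0 0 0 0 0.8 0; 0 0 0 0 0 0.8 0; 0 0 0 0 0 0.8 0; 0 0 0 0 0 0.8 0; 0 0 0 0 0 0.8 0"

```text
time: 13.45
ee_pos: [592.6, -146.3, 297.0]
ee_rot: [0.0, 0.998, 0.064, 0.0]
contact_force: [1.1, 0.4, 5.2]
finger_gap: 0.504
finger_force: 30.0
```

play_rows --motion "0 0 0 0 0 0.5 0; 0 0 0 0 0 0 0; 0 0 0 0 0 0 0"

```text
time: 13.75
ee_pos: [592.5, -146.2, 297.0]
ee_rot: [0.0, 0.999, 0.045, 0.0]
contact_force: [0.7, 0.5, 5.7]
finger_gap: 0.502
finger_force: 30.0
```

```bash
python3 e.py
```

```text
13.75 [ 592.546 -146.242  296.977] [0.    0.999 0.045 0.   ] [-0.35   0.592  1.703  0.     0.845  1.13 ] units to cap -0.01043821945559601 -0.005795215514065273 yaw -84.82951338709415 [0.719 0.456 5.688] [ 0.041 -0.138 -0.025] 0.5024938350833468 30.000795302912593
```

play_rows --motion "0 0 -0.04 0 0 0 0; 0 0 -0.04 0 0 0 0; 0 0 0 0 0 0 0"

```text
time: 14.05
ee_pos: [592.4, -146.2, 300.7]
ee_rot: [-0.0, 0.999, 0.045, -0.0]
contact_force: [2.9, -1.2, -0.8]
finger_gap: 0.502
finger_force: 30.0
```

```bash
python3 e.py
```

```text
14.05 [ 592.449 -146.244  300.671] [-0.     0.999  0.045 -0.   ] [-0.35   0.588  1.701  0.     0.854  1.131] units to cap -0.008512032243019963 -0.005654529301502028 yaw -84.88366875787506 [ 2.868 -1.155 -0.801] [-0.056 -0.319  0.054] 0.5023622817806187 29.999613957479596
```

Lifting is free, with only the cap's weight on the wrist. I'll lift straight up about 95 mm.

play_rows --motion "0 0 -0.15 0 0 0 0; 0 0 -0.2 0 0 0 0; 0 0 -0.2 0 0 0 0; 0 0 -0.2 0 0 0 0; 0 0 -0.2 0 0 0 0"

```text
time: 14.55
ee_pos: [592.3, -146.2, 349.3]
ee_rot: [0.0, 0.999, 0.044, 0.0]
contact_force: [-1.2, 0.7, -1.2]
finger_gap: 0.501
finger_force: 30.0
```

play_rows --motion "0 0 -0.2 0 0 0 0; 0 0 -0.25 0 0 0 0; 0 0 -0.25 0 0 0 0; 0 0 -0.2 0 0 0 0; 0 0 -0.1 0 0 0 0"

```text
time: 15.05
ee_pos: [592.4, -146.2, 399.6]
ee_rot: [0.0, 0.999, 0.044, 0.001]
contact_force: [-0.2, -0.5, -1.4]
finger_gap: 0.503
finger_force: 30.0
```

play_rows --motion "0 0 0 0 0 0 0; 0 0 0 0 0 0 0; 0 0 0 0 0 0 0; 0 0 0 0 0 0 0; 0 0 0 0 0 0 0"

```text
time: 15.55
ee_pos: [592.4, -146.3, 397.9]
ee_rot: [-0.0, 0.999, 0.044, -0.0]
contact_force: [-0.1, -1.3, -1.6]
finger_gap: 0.5
finger_force: 30.0
```

```bash
python3 - <<'E'
from e import *
a=[cv2.resize(snapshot(n)[:,:,::-1],(400,300)) for n in("scene","top")]
s=snapshot("scene")[:,:,::-1]
cv2.imwrite("pics/f.png",np.vstack([np.hstack(a),cv2.resize(s[120:312,130:386],(800,300))]))
E
```

```text
15.55 [ 592.441 -146.274  397.874] [-0.     0.999  0.044 -0.   ] [-0.35   0.477  1.605  0.     1.061  1.132] units to cap -0.008307498885249565 -0.006237593496964665 yaw -84.91126631084047 [-0.073 -1.256 -1.629] [-0.043  0.189  0.022] 0.5002601029246861 29.99967461451888
```

View pics/f.png

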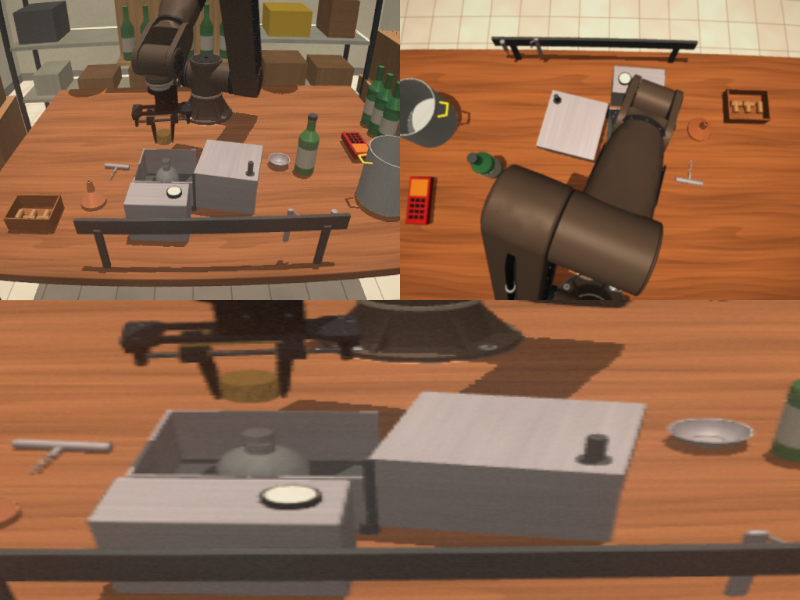

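The gripper holds the cap about 100 mm above where it sat (crop (248,385)). The nozzle is bare, the hood is wide open, and the bystanders in view haven't moved.

```bash
python3 -c "from workcell import *; print(finish_job())"
```

```text
the job is handed in; nothing more can be done
None
```

The job is handed in: the hood is wide open, the cap loosened clockwise (left-hand thread), and the gripper holds it still about 100 mm above its seat; the bystanders in view hadn't moved, and no verdict was returned.

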